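# Centre two circuit boards on the inspection stage

### The arm

A 6-joint arm with a two-finger parallel gripper is mounted at the origin on the work surface. World frame = base frame: x ahead of the robot, y to its left, z up, the work surface at z = 0. Lengths are in m, angles in rad, forces in N, time in s.
With the tool pointing down it reaches from about 0.225 to 0.875 m from the base axis. Payload 3.4 kg.
Tool frame: the origin (TCP) lies at the very end of the fingers, on their centre line; the grasp point (between the pads) lies 19 mm behind it; z points along the fingers, y is the line along which they close (so a half turn about z gives the same grasp; the last joint's range is limited). The gripper opens to 85 mm and grips with 20 to 120 N. Pads are 22 mm wide; open, the fingers measure 114 mm over their backs; the gripper's body (76 mm by 85 mm) begins 54 mm behind the grasp point. The pads swing forward as they close: fully open they stand 13 mm farther back than shut.
Start: joints at [-1.301, 0.276, 1.505, -0, 1.361, -0.121], TCP at [0.219, -0.532, 0.231] pointing down, gripper open.
Joint ranges: [-2.89, 2.89], [-0.75, 2.08], [0.22, 2.7], [-1.18, 4.32], [0.11, 2.71], [-2.7, 2.7]. Speed limits (rad/s): [2.57, 2.57, 3.14, 3.14, 3.14, 3.14].

### API

Orientations are given as a unit quaternion [w, x, y, z].
In Python, from rig import readout, vision, manip gives the robot as it stands.
- The arm moves only by the shell command python3 -m handwheel 'ROWS' [FORCE]. ROWS is JSON, a list of rows, each a list of 3 entries, a list of its own where there are three numbers: the shift along the tool's x, y, z in mm, then the turn, a rotation vector about the tool's x, y, z in units of 6 degrees (1.0 is 6 degrees), then the closure, from -1 (fully open) to 1 (shut), so that 0 is half open. A call has 1 to 20 rows; each row shifts and turns the commanded pose from where the row before left it, along the tool's axes as they then stand; what a row does not reach is not made up. A row lasts 1/8 s, in which the tool goes at most 62.5 mm and 10.7 degrees, less where a joint would pass 70% of its speed; a pose out of reach is approached as far as the arm can. A call is refused whole if a number of a shift passes 62.5 or a number of a turn 1, either way. A call with a gripper value outside its range is refused whole. The fingers move at their own pace and stop on an object; FORCE is the grip in N (left out, the last holds). Time passes only in rows, so rows that do not move let the fingers close. It gives the time, the measured TCP pose, the force, the opening and the grip force at its end, in the units of the state.
- readout.get_state(): the state, without advancing time (a new reading comes with each control period).
- vision.get_image(name): name is "scene" or "side" or "wrist"; returns the picture (384x512x3 uint8, blue, green, red); there is no depth.
- vision.camera_params(name): a dict with "intrinsics" (3x3 intrinsics, pixels), "dist" ([k1, k2, p1, p2, k3] as OpenCV has them; the pictures are not rectified), "rvec" (rotation vector, rad) and "tvec" (3), from world to camera coordinates, as OpenCV has them; the wrist camera has in their place "hand_eye" (4x4, takes a point from camera to tool coordinates, whose origin is the TCP and whose axes are the flange's). Camera axes: x right, y down, z forward; pixel columns grow to the right and rows downward; lengths in m; the calibration is good to about 2 mm. A picture is of the moment at which its call begins: read the wrist's pose just before it. camera_params takes no time and is no camera call.
- manip.sign_off(): hands the job in; it is judged then, once.
The state is a dict: "clock": time; "qpos": joint angles; "qd": joint speeds; "effort": joint torques, N m; "position": TCP position; "ee_rot": TCP orientation; "contact_force": force on the tool from outside, world axes, zero at the start; "moment": the same for the moment, N m; "width": finger opening in m; "gripper_force": force on a finger pad.
Only numpy, scipy, OpenCV 4.12 (cv2) and the standard library are available. Lean on these libraries where they do the work, as an engineer would, in place of code of your own. Each camera call takes 0.05 s, during which the arm holds its last target. There are 200 camera calls.

### The job

Pull the inspection stage out to its stop and set both circuit boards down on it (do not drop them): the large one centred in the wide bay, the small one in the narrow bay, flat, square to the bay and with even gaps to the stops all round. Then push the loaded stage fully home under the camera, and last of all flip the lamp switch lever all the way over, away from the robot. Leave the jar, spool and wrench where they are.

Things in the scene. Friction and masses are not known exactly. Their poses are not given: they have to be found in the camera images.
- pull_tab (a point): Top centre of the stage's pull tab: upright dark steel plate 12 mm thick (stand x), 36 mm wide (y), from 32 to 77 mm above the bench, 105 mm in front (-x, robot side) of the stage plate's middle, 49 mm clear of the plate's front edge. Pinch it from above across its thickness, or push it from the front. Axes parallel to the stand's.
- stage (a joint): How far the stage is drawn out, m: 0 home under the camera, 0.13 at the outer stop; slides along the stand's -x, about 2.5 N of friction, stays where left. Aluminium plate 100 (x) by 190 mm (y), top 40 mm above the bench; on it dark steel stops, 8 mm high, 6 mm thick, round two bays side by side along y that leave each board 10 mm on every side.
- wide_bay (a point): Middle of the wide bay, on the plate's top face (40 mm above the bench); 37 mm to +y of the plate's middle. Between stops 72 mm apart along x (each 28 mm long) and 92 mm apart along y (each 34 mm long). Moves with the stage; axes parallel to the stand's.
- narrow_bay (a point): Middle of the narrow bay, on the plate's top face; 49 mm to -y of the plate's middle. Between stops 56 mm apart along x and 68 mm apart along y. Moves with the stage; axes parallel to the stand's.
- stand: Fixed stand: grey base 310 mm (x, -170 to +140) by 200 mm, 18 mm high, rails to 30 mm. Origin on the bench under the middle of the stage plate's home place; x points away from the robot along the slide. A round camera (36 mm, collar 48 mm) hangs above the origin, 232 to 314 mm above the bench, from a 16 mm post at x +120, y +80 mm.
- large_board: Loose circuit board, 52 mm (its x) by 72 mm (its y), 4 mm thick, with a dark steel transformer block at its middle, 26 mm (x) by 34 mm (y), rising to 32 mm above the board's underside. About 90 g. Origin: centre of the underside, z up. Small flat parts near its long edges, none above 10 mm. Either way round is fine.
- small_board: Loose circuit board, 36 mm (its x) by 48 mm (its y), 4 mm thick, with a black relay block at its middle, 16 mm (x) by 22 mm (y), rising to 26 mm above the board's underside. About 50 g. Origin: centre of the underside, z up. Either way round is fine.
- lamp_base: Fixed lamp switch box, 70 mm (x) by 50 mm (y), 25 mm high; origin at the centre of its underside, x pointing away from the robot: the lever swings in its x-z plane.
- lamp (a joint): Angle of the lamp lever, rad: 0 off, leaning 0.5 rad to the box's -x (towards the robot); 1.0 on, leaning 0.5 rad to +x. Hinge along the box's y, 22 mm above the bench over the box's origin; needs about 1 N at the tip and stays where it is left.
- lamp_tip (a point): Centre of the black ball, 26 mm across, at the end of the lamp lever, 70 mm from its hinge (83 mm above the bench when leaning fully to either side, 92 mm when upright). Below it a 10 mm steel stem.
- jar: Bystander: closed glass jar, 56 mm across, 70 mm high; origin at the centre of its underside.
- spool: Bystander: grey spool, 54 mm across, 40 mm high; origin at the centre of its underside.
- wrench: Bystander: steel wrench 180 mm long (its x) and 38 mm wide, lying flat, 8 mm high; origin at the centre of its underside.

How it is judged:
By the outcome, as a careful person would: the job done as asked, in the order asked, and still so for the second after the job is handed in, with the robot touching nothing.
It also fails if it takes over 72 s, if anything falls off the work surface, if the arm or the gripper's body presses on something with over 40 N, if the wrist force passes 120 N, or if a joint passes its speed limit or range.

## Working session

There is one attempt and no reset: what is moved stays moved. The work goes in short steps, Python scripts to look and compute and a shell command to move; the robot and the scene stay as the last step left them, time stands still between calls to the robot, and variables do not carry over. Pictures are saved under pics/ and viewed, at most 10 in all, crops included, and the job is handed in when it is done.

```bash
mkdir -p pics; ls
python3 - <<'E'
from rig import readout, vision
import cv2, numpy as np
s=readout.get_state(); print({k:np.round(v,3).tolist() for k,v in s.items()})
for n in("scene","side"):
    cv2.imwrite(f"pics/{n}0.png",vision.get_image(n))
    p=vision.camera_params(n); print(n,{k:np.round(v,3).tolist() for k,v in p.items()})
cv2.imwrite("pics/wrist0.png",vision.get_image("wrist"))
print({k:np.round(v,3).tolist() for k,v in vision.camera_params("wrist").items()})
E
```

```text
pics
{'clock': 0.0, 'qpos': [-1.301, 0.277, 1.506, 0.0, 1.361, -0.121], 'qd': [0.001, 0.002, 0.001, -0.001, 0.0, 0.002], 'effort': [-0.0, -41.678, -24.58, 0.0, 0.011, -0.0], 'position': [0.219, -0.531, 0.23], 'ee_rot': [-0.001, 0.981, 0.194, -0.0], 'contact_force': [-0.084, 0.433, 0.365], 'moment': [-0.017, -0.033, -0.025], 'gripper_force': 0.0, 'width': 0.085}
scene {'intrinsics': [[404.737, 0.0, 266.792], [0.0, 404.737, 191.384], [0.0, 0.0, 1.0]], 'dist': [-0.043, 0.0, 0.0, 0.0, 0.0], 'rvec': [2.176, 1.25, -0.473], 'tvec': [-0.268, -0.307, 1.351]}
side {'intrinsics': [[447.42, 0.0, 250.268], [0.0, 447.42, 188.092], [0.0, 0.0, 1.0]], 'dist': [-0.099, 0.0, 0.0, 0.0, 0.0], 'rvec': [0.093, -2.858, 1.187], 'tvec': [0.523, 0.053, 1.262]}
{'intrinsics': [[344.705, 0.0, 256.178], [0.0, 344.705, 182.165], [0.0, 0.0, 1.0]], 'dist': [-0.072, 0.0, 0.0, 0.0, 0.0], 'hand_eye': [[0.0, -0.962, -0.272, 0.069], [1.0, 0.0, 0.0, -0.001], [-0.0, -0.272, 0.962, -0.143], [0.0, 0.0, 0.0, 1.0]]}
```

View pics/scene0.png

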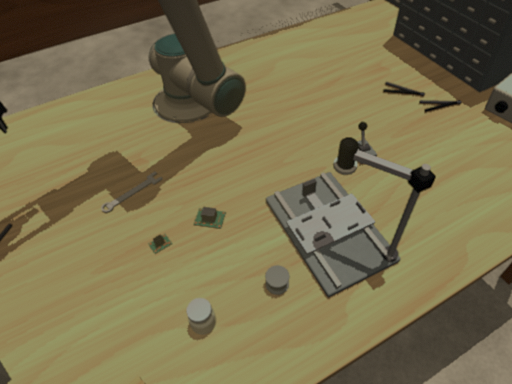

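View pics/side0.png

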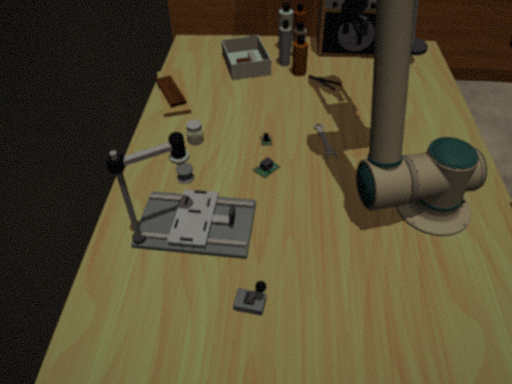

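The scene view shows the boards at about (209,216) and (160,242), the stand around (335,230) with its tab at (310,187), and the lamp at (363,140). In the side view the stand is at about (195,222), the lamp at (252,298), and the boards at (266,167) and (266,138). Next I'll enlarge these areas and get rough positions.

```bash
cat > h.py <<'E'
from rig import readout, vision
import cv2, numpy as np
from scipy.spatial.transform import Rotation as R
def Rq(q): return R.from_quat([q[1],q[2],q[3],q[0]]).as_matrix()
def cam(n,st=None):
    p=vision.camera_params(n); K=np.array(p["intrinsics"]); d=np.array(p["dist"])
    if n=="wrist":
        T=np.eye(4); T[:3,:3]=Rq(st["ee_rot"]); T[:3,3]=st["position"]
        M=T@np.array(p["hand_eye"]); Rc=M[:3,:3]; c=M[:3,3]
    else:
        Rw=cv2.Rodrigues(np.array(p["rvec"],float))[0]; Rc=Rw.T; c=-Rw.T@np.array(p["tvec"],float).ravel()
    return K,d,Rc,c
def rays(C,uv):
    K,d,Rc,c=C; u=cv2.undistortPoints(np.array(uv,float).reshape(-1,1,2),K,d)[:,0]
    return np.c_[u,np.ones(len(u))]@Rc.T
def onplane(C,uv,z):
    r=rays(C,uv); c=C[3]; return c+r*((z-c[2])/r[:,2])[:,None]
def proj(C,P):
    K,d,Rc,c=C; rv=cv2.Rodrigues(Rc.T)[0]
    return cv2.projectPoints(np.array(P,float).reshape(-1,1,3),rv,-Rc.T@c,K,d)[0][:,0]
def tri(C1,uv1,C2,uv2):
    A=[];b=[]
    for C,uv in((C1,uv1),(C2,uv2)):
        r=rays(C,[uv])[0]; r/=np.linalg.norm(r); P=np.eye(3)-np.outer(r,r); A.append(P); b.append(P@C[3])
    x,res,_,_=np.linalg.lstsq(np.vstack(A),np.hstack(b),rcond=None); return x
E
python3 - <<'E'
from h import *
S=cam("scene");D=cam("side")
f=lambda *a:np.round(a[0],3).tolist()
print("large",f(onplane(S,[(209,218)],0)),f(onplane(D,[(266,170)],0)))
print("small",f(onplane(S,[(160,243)],0)),f(onplane(D,[(266,140)],0)))
print("lampball",f(tri(S,(363,126),D,(260,286))))
print("corners",f(onplane(S,[(267,203),(325,173),(397,260),(332,290)],.018)))
print("cornersD",f(onplane(D,[(256,203),(248,254),(135,248),(148,193)],.018)))
print("jar",f(onplane(S,[(202,325)],0)),"spool",f(onplane(S,[(277,288)],0)),"wrench",f(onplane(S,[(108,208),(157,178)],0)))
a=cv2.imread("pics/scene0.png")[110:310,90:410]; b=cv2.imread("pics/side0.png")[120:320,120:340]
a=cv2.resize(a,None,fx=1.55,fy=1.55,interpolation=2) ; a=cv2.resize(cv2.imread("pics/scene0.png")[110:300,255:405],(460,583),interpolation=2); b=cv2.resize(b[60:,:],(340,216),interpolation=2)
o=np.zeros((583,800,3),np.uint8); o[:,:460]=a; o[:216,460:]=b
c=cv2.imread("pics/wrist0.png"); c=cv2.resize(c,(340,255)); o[230:485,460:]=c
cv2.imwrite("pics/m1.png",o)
E
```

```text
large [[0.484, -0.14, 0.0]] [[0.485, -0.129, 0.0]]
small [[0.492, -0.276, 0.0]] [[0.492, -0.277, 0.0]]
lampball [0.477, 0.346, 0.086]
corners [[0.53, 0.006, 0.018], [0.52, 0.194, 0.018], [0.828, 0.18, 0.018], [0.812, 0.007, 0.018]]
cornersD [[0.506, 0.029, 0.018], [0.515, 0.208, 0.018], [0.81, 0.208, 0.018], [0.823, 0.007, 0.018]]
jar [[0.733, -0.271, 0.0]] spool [[0.74, -0.089, 0.0]] wrench [[0.318, -0.358, 0.0], [0.284, -0.208, 0.0]]
```

View pics/m1.png

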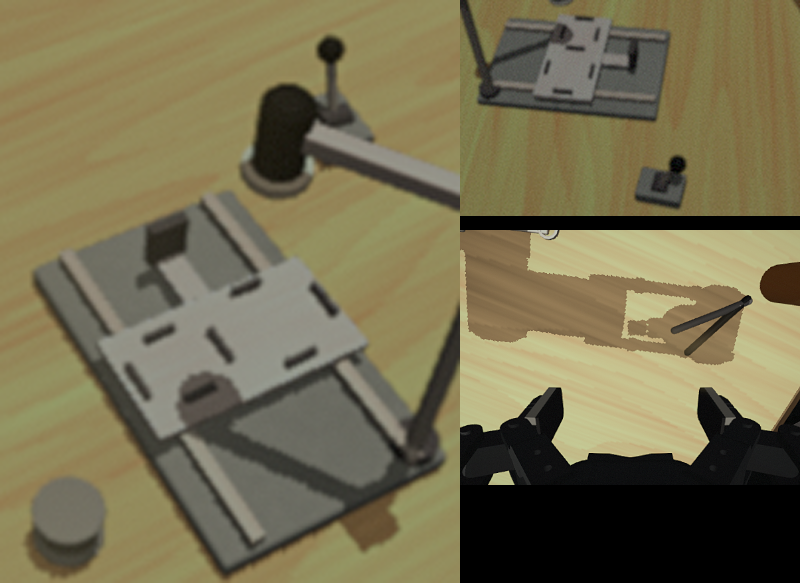

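The stand is nearly square to the world, with its origin near (0.685,0.10), and both boards show clearly. I'll move the wrist camera over the boards.

```bash
python3 -m handwheel '[[[42,-27,4],[0,0,0],-1],[[42,-27,4],[0,0,0],-1],[[42,-27,4],[0,0,0],-1],[[42,-27,4],[0,0,0],-1],[[42,-27,4],[0,0,0],-1],[[42,-27,4],[0,0,0],-1],[[42,-27,4],[0,0,0],-1],[[42,-27,4],[0,0,0],-1],[[0,0,0],[0,0,0],-1],[[0,0,0],[0,0,0],-1]]'
python3 - <<'E'
from h import *
s=readout.get_state(); im=vision.get_image("wrist"); cv2.imwrite("pics/w1.png",im)
np.save("w1.npy",np.r_[s["position"],s["ee_rot"]]); print(s["position"],s["ee_rot"],s["qpos"])
E
```

```text
clock: 1.4
position: [0.4471, -0.2042, 0.1991]
ee_rot: [0.0, 0.981, 0.195, -0.0]
contact_force: [0.7, -0.1, -0.1]
width: 0.0855
gripper_force: 0.0
[ 0.44711213 -0.20418027  0.19912184] [ 2.02463786e-04  9.80885283e-01  1.94586184e-01 -4.86653186e-04] [-5.69324632e-01  1.72327037e-01  1.72835321e+00 -1.02114674e-03
  1.24133411e+00  6.10131114e-01]
```

View pics/w1.png

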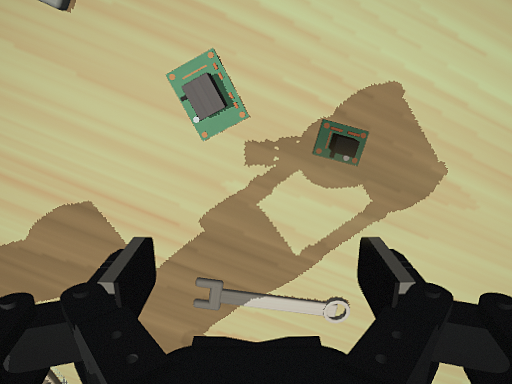

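The picture shows the large board around (208,95) and the small board, in shadow, around (341,142). I'll fit rectangles to the green areas on the board-top plane.

```bash
cat >> h.py <<'E'
def boards(im,C,z):
    hsv=cv2.cvtColor(im,cv2.COLOR_BGR2HSV)
    m=cv2.inRange(hsv,(55,50,20),(95,255,255)); m=cv2.morphologyEx(m,cv2.MORPH_CLOSE,np.ones((5,5)))
    m=cv2.morphologyEx(m,cv2.MORPH_OPEN,np.ones((3,3)))
    out=[]
    for c in cv2.findContours(m,cv2.RETR_EXTERNAL,cv2.CHAIN_APPROX_NONE)[0]:
        if cv2.contourArea(c)<200: continue
        P=onplane(C,c[:,0],z)[:,:2]
        (cx,cy),(w,h),a=cv2.minAreaRect((P*1000).astype(np.float32))
        if w>h: w,h,a=h,w,a+90   # a = direction of short side (board x)
        out.append((round(cx,1),round(cy,1),round(w,1),round(h,1),round((a+90)%180-90,1)))
    return out
E
python3 - <<'E'
from h import *
v=np.load("w1.npy"); C=cam("wrist",dict(position=v[:3],ee_rot=v[3:])); im=cv2.imread("pics/w1.png")
print(boards(im,C,.004))
for n in("scene","side"): print(n,boards(cv2.imread(f"pics/{n}0.png"),cam(n),.004))
E
```

```text
[(491.9, -275.4, 34.3, 47.6, 9.1), (483.6, -138.2, 51.6, 71.5, -40.2)]
scene [(-352.1, 64.3, 94.3, 155.4, 82.2)]
side [(182.0, -89.0, 40.6, 159.5, 3.1), (-118.5, -242.6, 150.2, 155.8, -86.2)]
```

```bash
python3 -m handwheel '[[[23,-45,-8],[0,0,0],-1],[[23,-45,-8],[0,0,0],-1],[[23,-45,-8],[0,0,0],-1],[[23,-45,-8],[0,0,0],-1],[[23,-45,-8],[0,0,0],-1],[[23,-45,-8],[0,0,0],-1],[[0,0,0],[0,0,-0.94],-1],[[0,0,0],[0,0,-0.94],-1],[[0,0,0],[0,0,-0.94],-1],[[0,0,0],[0,0,-0.94],-1],[[0,0,0],[0,0,-0.94],-1],[[0,0,0],[0,0,-0.94],-1],[[0,0,0],[0,0,-0.94],-1],[[0,0,0],[0,0,-0.94],-1],[[0,0,0],[0,0,-0.94],-1],[[0,0,0],[0,0,-0.94],-1],[[0,0,0],[0,0,-0.94],-1],[[0,0,0],[0,0,-0.94],-1],[[0,0,0],[0,0,0],-1]]'
python3 - <<'E'
from h import *
s=readout.get_state(); im=vision.get_image("wrist"); cv2.imwrite("pics/w2.png",im)
np.save("w2.npy",np.r_[s["position"],s["ee_rot"]]); print(s["position"],s["ee_rot"],s["qpos"])
E
```

```text
clock: 3.82
position: [0.4724, 0.0968, 0.2474]
ee_rot: [0.0, 0.708, 0.706, -0.0]
contact_force: [0.5, -0.2, -0.2]
width: 0.0856
gripper_force: 0.0
[0.47239447 0.09676053 0.24735762] [ 2.44636198e-04  7.07933849e-01  7.06278694e-01 -1.10518410e-04] [ 5.80024099e-02  1.25694362e-01  1.66217209e+00 -5.24939215e-04
  1.35356660e+00  6.04562504e-02]
```

View pics/w2.png

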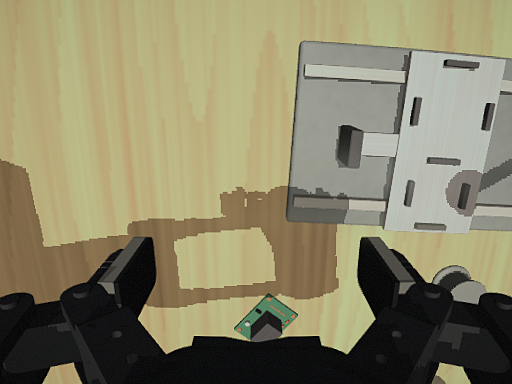

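The view is clear. The stand's front edge runs from (303,41) to (287,219), the plate's front edge from (413,51) to (385,229), and the tab is at about (350,146).

Run:
```python
from h import *
v=np.load("w2.npy"); C=cam("wrist",dict(position=v[:3],ee_rot=v[3:])); im=cv2.imread("pics/w2.png")
f=lambda a:np.round(a,4).tolist()
b=onplane(C,[(303,41),(287,219)],.018);p=onplane(C,[(413,51),(385,229),(506,57)],.040);t=onplane(C,[(340,125),(361,127),(338,162),(360,166)],.077)
print(f(b),f(p),f(t))
for q in(b,p): d=q[1]-q[0]; print(np.degrees(np.arctan2(d[0],-d[1])))
d=p[2]-p[0];print(np.degrees(np.arctan2(d[1],d[0])))
# top rail line yaw: sub-edge fit of plate front edge
g=cv2.cvtColor(im,cv2.COLOR_BGR2GRAY).astype(float); g=cv2.GaussianBlur(g,(3,3),0)
pts=[]
for y in list(range(84,128))+list(range(172,186)):
    x0=int(np.interp(y,[51,229],[413,385])); seg=np.diff(g[y,x0-8:x0+9]); pts.append((x0-8+np.argmax(seg)+.5,y))
P=onplane(C,pts,.04); k=np.polyfit(P[:,1],P[:,0],1); r=P[:,0]-np.polyval(k,P[:,1]); m=abs(r)<.0015
k=np.polyfit(P[m,1],P[m,0],1); print("edge yaw",-np.degrees(np.arctan(k[0])),"x at y=.1",np.polyval(k,.1),m.sum(),r.std())
cv2.imwrite("pics/c2.png",cv2.resize(im[100:200,320:440],None,fx=5,fy=5,interpolation=2))
```

```text
[[0.5198, 0.2098, 0.018], [0.5075, 0.0161, 0.018]] [[0.6253, 0.1997, 0.04], [0.615, 0.0123, 0.04], [0.7235, 0.1971, 0.04]] [[0.548, 0.1311, 0.077], [0.5675, 0.1293, 0.077], [0.5482, 0.0967, 0.077], [0.5693, 0.0929, 0.077]]
-3.6452775004214217
-3.152906087227488
-1.4796841474453266
edge yaw -3.11617860830295 x at y=.1 0.6183653486057045 58 0.00030641127930077004
```

View pics/c2.png

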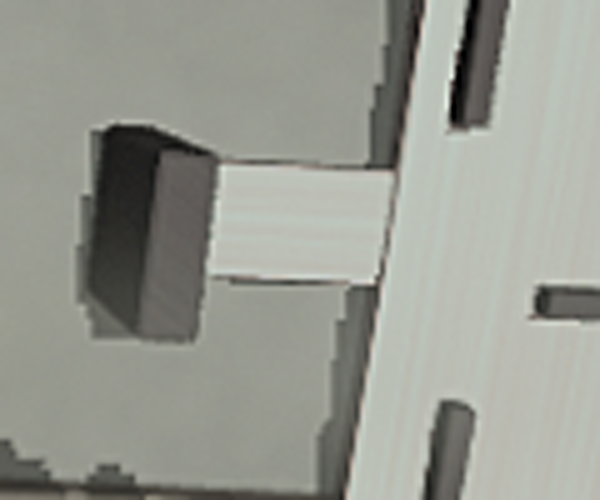

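Run:
```python
from h import *
v=np.load("w2.npy"); C=cam("wrist",dict(position=v[:3],ee_rot=v[3:]))
t=onplane(C,[(352.4,130.4),(363.4,131.4),(347.5,167.5),(359,168.3)],.077)
print(np.round(t,4).tolist(),t.mean(0))
```

```text
[[0.5598, 0.1262, 0.077], [0.57, 0.1253, 0.077], [0.5576, 0.0914, 0.077], [0.5685, 0.0906, 0.077]] [0.56396303 0.1083938  0.077     ]
```

```bash
python3 -m handwheel '[[[0,0,0],[0,0,0.5],0],[[6,30,0],[0,0,0],0],[[6,30,0],[0,0,0],0],[[5,31,0],[0,0,0],0],[[0,0,50],[0,0,0],0],[[0,0,50],[0,0,0],0],[[0,0,50],[0,0,0],0],[[0,0,35],[0,0,0],0],[[0,0,10],[0,0,0],0],[[0,0,0],[0,0,0],0]]' 
python3 -m handwheel '[[[0,0,0],[0,0,0],1],[[0,0,0],[0,0,0],1],[[0,0,0],[0,0,0],1],[[0,0,0],[0,0,0],1],[[0,0,0],[0,0,0],1],[[0,0,0],[0,0,0],1]]' 40
```

```text
clock: 5.12
position: [0.5643, 0.1102, 0.0524]
ee_rot: [0.0, 0.725, 0.688, -0.0]
contact_force: [-0.2, 0.6, 0.2]
width: 0.0427
gripper_force: 0.0
clock: 5.88
position: [0.565, 0.1106, 0.0541]
ee_rot: [0.001, 0.725, 0.689, 0.001]
contact_force: [-0.5, -0.5, 6.1]
width: 0.0114
gripper_force: 41.0
```

```bash
python3 -m handwheel '[[[0,-6,-1],[0,0,0],1],[[0,-15,-1],[0,0,0],1],[[0,-15,0],[0,0,0],1],[[0,-15,0],[0,0,0],1],[[0,-15,0],[0,0,0],1],[[0,-15,0],[0,0,0],1],[[0,-10,0],[0,0,0],1],[[0,-5,0],[0,0,0],1],[[0,-3,0],[0,0,0],1],[[0,-3,0],[0,0,0],1],[[0,0,0],[0,0,0],1]]' ; python3 -m handwheel '[[[0,-3,0],[0,0,0],1],[[0,-3,0],[0,0,0],1],[[0,-3,0],[0,0,0],1],[[0,0,0],[0,0,0],1]]'
```

```text
clock: 7.25
position: [0.4606, 0.1164, 0.0541]
ee_rot: [-0.001, 0.725, 0.689, -0.0]
contact_force: [1.4, 4.9, -6.2]
width: 0.0114
gripper_force: 39.8
clock: 7.75
position: [0.4517, 0.1169, 0.0541]
ee_rot: [-0.001, 0.725, 0.689, -0.0]
contact_force: [1.8, 4.3, -5.9]
width: 0.0111
gripper_force: 39.7
```

```bash
python3 -m handwheel '[[[0,-2,1],[0,0,0],1],[[0,-2,0],[0,0,0],1],[[0,0,0],[0,0,0],1]]' ; python3 -m handwheel '[[[0,-2,0],[0,0,0],1],[[0,-1,0],[0,0,0],1],[[0,0,0],[0,0,0],1]]'
```

```text
clock: 8.12
position: [0.449, 0.1171, 0.0541]
ee_rot: [0.0, 0.725, 0.689, 0.001]
contact_force: [0.8, 5.2, -0.1]
width: 0.0106
gripper_force: 40.6
clock: 8.5
position: [0.4474, 0.1171, 0.0541]
ee_rot: [0.001, 0.725, 0.689, 0.002]
contact_force: [4.3, 5.5, -3.5]
width: 0.011
gripper_force: 40.2
```

```bash
python3 -m handwheel '[[[0,-2,0],[0,0,0],1],[[0,-2,0],[0,0,0],1],[[0,0,0],[0,0,0],1]]'
```

```text
clock: 8.88
position: [0.4474, 0.1172, 0.0542]
ee_rot: [0.004, 0.725, 0.689, 0.004]
contact_force: [13.0, 3.8, -12.3]
width: 0.011
gripper_force: 39.5
```

```bash
python3 -m handwheel '[[[0,6,0],[0,0,0],0],[[0,0,0],[0,0,0],0],[[0,0,0],[0,0,0],0],[[0,0,-30],[0,0,0],0],[[0,0,-50],[0,0,0],0],[[0,15,-50],[0,0,0],0],[[0,30,-30],[0,0,0],0],[[0,0,0],[0,0,0],0],[[0,0,0],[0,0,0],0]]'
python3 - <<'E'
from h import *
s=readout.get_state(); im=vision.get_image("wrist"); cv2.imwrite("pics/w3.png",im)
np.save("w3.npy",np.r_[s["position"],s["ee_rot"]]); print(s["position"],s["ee_rot"],s["qpos"])
E
```

```text
clock: 10.0
position: [0.491, 0.114, 0.2121]
ee_rot: [-0.001, 0.725, 0.689, -0.002]
contact_force: [-0.7, 0.5, -0.4]
width: 0.0429
gripper_force: 0.0
[0.49100596 0.11400379 0.21207006] [-0.00112225  0.72495272  0.68879602 -0.00152818] [ 9.01234197e-02  1.83503504e-01  1.68005904e+00 -1.43510262e-04
  1.28181960e+00  1.41303543e-01]
```

View pics/w3.png

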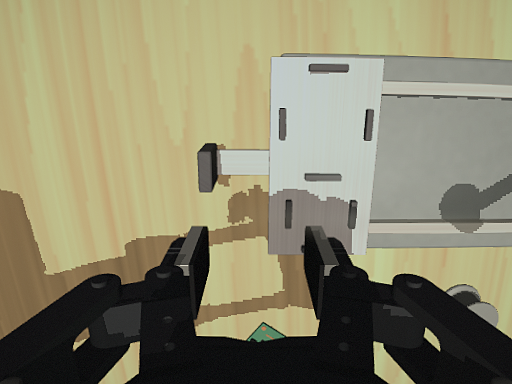

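The stage is fully out. Its plate corners are at about (270,56), (384,59), (368,254) and (268,254), with all the stops in view. I'll fit the edges.

```bash
cat >> h.py <<'E'
def plate(im,C,c4):  # corners TL,TR,BR,BL in image -> intersect fitted edges on z=.04
    g=cv2.GaussianBlur(cv2.cvtColor(im,cv2.COLOR_BGR2GRAY),(3,3),0).astype(float); c4=np.array(c4,float); L=[]
    for i in range(4):
        a,b=c4[i],c4[(i+1)%4]; n=np.array([-(b-a)[1],(b-a)[0]]); n/=np.linalg.norm(n); pts=[]
        for t in np.linspace(.08,.92,60):
            q=a+t*(b-a)+np.linspace(-6,6,49)[:,None]*n
            v=cv2.remap(g,q[:,0].astype(np.float32),q[:,1].astype(np.float32),1).ravel()
            d=np.abs(np.gradient(v)); 
            if d.max()>2: pts.append(q[np.argmax(d)])
        P=onplane(C,pts,.04)[:,:2].astype(np.float32)
        L.append(cv2.fitLine(P,cv2.DIST_HUBER,0,.0005,.001).ravel())
        print("edge dir",round(np.degrees(np.arctan2(L[-1][1],L[-1][0])),2),len(pts))
    X=[]
    for i in range(4):
        a,b=L[i-1],L[i]; t=np.linalg.solve(np.c_[a[:2],-b[:2]],b[2:]-a[2:]); X.append(a[2:]+t[0]*a[:2])
    return np.array(X)
E
python3 - <<'E'
from h import *
v=np.load("w3.npy"); C=cam("wrist",dict(position=v[:3],ee_rot=v[3:])); im=cv2.imread("pics/w3.png")
X=plate(im,C,[(270,56),(384,59),(368,254),(268,254)]); print(np.round(X,4).tolist(),X.mean(0), [np.linalg.norm(X[i]-X[i-1]).round(4) for i in range(4)])
# stop blobs (dark) inside plate
hsv=cv2.cvtColor(im,cv2.COLOR_BGR2GRAY); m=np.zeros_like(hsv); cv2.fillPoly(m,[np.array([(273,60),(380,62),(366,250),(271,250)])],255)
for c in cv2.findContours(((hsv<95)&(m>0)).astype(np.uint8),cv2.RETR_EXTERNAL,cv2.CHAIN_APPROX_NONE)[0]:
    if cv2.contourArea(c)>60:
        P=onplane(C,c[:,0],.044)[:,:2]; print(np.round(cv2.minAreaRect((P*1000).astype(np.float32))[0],1),np.round(cv2.minAreaRect((P*1000).astype(np.float32))[1],1))
E
```

```text
edge dir -0.51 60
edge dir 86.93 53
edge dir -2.26 25
edge dir 86.73 60
[[0.5073999762535095, 0.20489999651908875], [0.6065000295639038, 0.20399999618530273], [0.5963000059127808, 0.014299999922513962], [0.4966999888420105, 0.018200000748038292]] [0.55172944 0.11034252] [np.float32(0.187), np.float32(0.0991), np.float32(0.19), np.float32(0.0997)]
[552.6  34.5] [25.9 44.4]
[579.9  58.4] [29.   7.8]
[517.9  62.1] [29.9  5.8]
[592.6 144. ] [27.9  7. ]
[514.8 148.5] [27.7  5.4]
[556.6 195.1] [ 5.9 34. ]
```

```bash
python3 -m handwheel '[[[-50,1,0],[0,0,0],-0.4],[[-50,1,0],[0,0,0],-0.4],[[-50,1,0],[0,0,0],-0.4],[[-51,1,0],[0,0,0],-0.4],[[-51,1,0],[0,0,0],-0.4],[[0,0,15],[0,0,0.89],-0.4],[[0,0,15],[0,0,0.89],-0.4],[[0,0,15],[0,0,0.89],-0.4],[[0,0,15],[0,0,0.89],-0.4],[[0,0,15],[0,0,0.89],-0.4],[[0,0,15],[0,0,0.89],-0.4],[[0,0,15],[0,0,0.89],-0.4],[[0,0,0],[0,0,0],-0.4],[[0,0,0],[0,0,0],-0.4]]'
cat >> h.py <<'E'
def look(name,z,tgt=None):
    s=readout.get_state(); im=vision.get_image("wrist"); cv2.imwrite(f"pics/{name}.png",im); np.save(name+".npy",np.r_[s["position"],s["ee_rot"]])
    C=cam("wrist",s); q=s["ee_rot"]; M=Rq(q); yaw=np.degrees(np.arctan2(M[1,0],M[0,0]))
    print("pos",np.round(s["position"]*1000,1),"yaw",yaw.round(2),"tilt",np.round(M[:2,2],4))
    for b in boards(im,C,z):
        d=M.T@np.array([b[0]-s["position"][0]*1000,b[1]-s["position"][1]*1000,0]); print(b,"tool shift",d.round(1))
    return im,C
E
python3 -c "
from h import *
look('w4',.004)"
```

```text
clock: 11.8
position: [0.4845, -0.1374, 0.1081]
ee_rot: [-0.0, 0.907, 0.421, -0.0]
contact_force: [-0.2, -0.4, 0.5]
width: 0.0601
gripper_force: 0.0
pos [ 484.5 -137.4  108.1] yaw 49.78 tilt [-0.001   0.0004]
(483.8, -137.7, 51.5, 71.2, -40.2) tool shift [-0.7 -0.3  0. ]
```

```bash
python3 -m handwheel '[[[-0.7,-0.3,30],[0,0,0],-0.4],[[0,0,35],[0,0,0],-0.4],[[0,0,20],[0,0,0],-0.4],[[0,0,10],[0,0,0],-0.4],[[0,0,0],[0,0,0],-0.4],[[0,0,0],[0,0,0],1],[[0,0,0],[0,0,0],1],[[0,0,0],[0,0,0],1],[[0,0,0],[0,0,0],1],[[0,0,0],[0,0,0],1],[[0,0,0],[0,0,0],1]]' 30
```

```text
clock: 13.22
position: [0.4853, -0.1385, 0.0143]
ee_rot: [0.001, 0.907, 0.42, 0.001]
contact_force: [-0.1, -0.7, 5.8]
width: 0.0255
gripper_force: 30.9
```

```bash
python3 -m handwheel '[[[0,0,-5],[0,0,0],1],[[0,0,-35],[0,0,0],1],[[0,0,-50],[0,0,0],1],[[0,0,-8],[0,0,-0.885],1],[[0,0,0],[0,0,-0.885],1],[[0,0,0],[0,0,-0.885],1],[[0,0,0],[0,0,-0.885],1],[[0,0,0],[0,0,-0.885],1],[[0,0,0],[0,0,-0.885],1],[[0,0,0],[0,0,-0.885],1],[[48,9,0],[0,0,0],1],[[48,9,0],[0,0,0],1],[[48,9,0],[0,0,0],1],[[48,9,0],[0,0,0],1],[[48,9,0],[0,0,0],1],[[48,8,0],[0,0,0],1],[[0,0,0],[0,0,0],1],[[0,0,0],[0,0,0],1]]'
python3 -c "
from h import *
s=readout.get_state(); look('w5',s['position'][2]-.0103)"
```

```text
clock: 15.48
position: [0.5524, 0.1463, 0.1109]
ee_rot: [-0.0, 0.726, 0.688, -0.001]
contact_force: [-0.2, -0.2, -0.3]
width: 0.0255
gripper_force: 30.1
pos [552.4 146.3 110.9] yaw 86.91 tilt [-0.0013 -0.0009]
(552.7, 164.0, 36.6, 51.6, 86.9) tool shift [17.7 -0.7 -0. ]
```

View pics/w5.png

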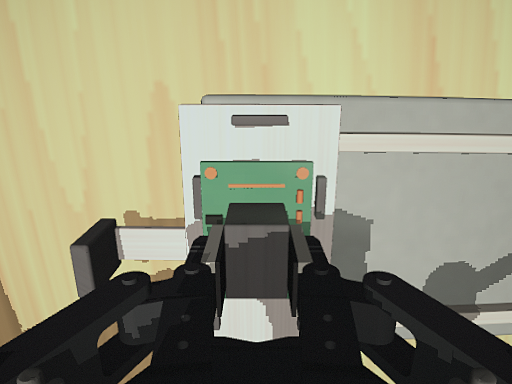

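```bash
python3 -m handwheel '[[[0.8,2,0],[0,0,0],1],[[0,0,25],[0,0,0],1],[[0,0,18],[0,0,0],1],[[0,0,7],[0,0,0],1],[[0,0,3],[0,0,0],1],[[0,0,1],[0,0,0],1],[[0,0,0],[0,0,0],1],[[0,0,0],[0,0,0],1]]'; python3 -m handwheel '[[[0,0,1],[0,0,0],1],[[0,0,0],[0,0,0],1]]';python3 -m handwheel '[[[0,0,1],[0,0,0],1],[[0,0,0],[0,0,0],1]]'
```

```text
clock: 16.52
position: [0.5555, 0.1473, 0.0577]
ee_rot: [0.0, 0.726, 0.688, 0.0]
contact_force: [-0.6, 0.7, -0.3]
width: 0.0255
gripper_force: 30.1
clock: 16.77
position: [0.5551, 0.1473, 0.0563]
ee_rot: [0.0, 0.726, 0.688, -0.0]
contact_force: [-0.3, 0.1, -1.2]
width: 0.025
gripper_force: 30.1
clock: 17.02
position: [0.5551, 0.1472, 0.0551]
ee_rot: [-0.0, 0.726, 0.687, -0.0]
contact_force: [-0.0, 0.2, -0.6]
width: 0.0253
gripper_force: 30.1
```

```bash
python3 -m handwheel '[[[0,-0.8,0.7],[0,0,0],1],[[0,0,0],[0,0,0],1]]';python3 -m handwheel '[[[0,0,0.7],[0,0,0],1],[[0,0,0],[0,0,0],1]]'
```

```text
clock: 17.27
position: [0.5542, 0.1473, 0.0545]
ee_rot: [-0.0, 0.726, 0.687, -0.0]
contact_force: [-0.2, -0.6, -1.0]
width: 0.0255
gripper_force: 30.1
clock: 17.52
position: [0.5543, 0.1473, 0.0543]
ee_rot: [0.0, 0.726, 0.687, 0.0]
contact_force: [-1.6, -0.1, 3.7]
width: 0.0252
gripper_force: 30.6
```

```bash
python3 -m handwheel '[[[0,0,0],[0,0,0],0.15],[[0,0,0],[0,0,0],0.15],[[0,0,0],[0,0,0],0.15],[[0,0,-15],[0,0,0],0.15],[[0,0,-40],[0,0,0],-0.4],[[-10,-20,-50],[0,0,0],-0.4],[[-23,-30,-50],[0,0,0],-0.4],[[0,0,0],[0,0,0],-0.4],[[0,0,0],[0,0,0],-0.4]]'
cat >> h.py <<'E'
def stops(im,C,poly,z=.048,th=75):
    g=cv2.cvtColor(im,cv2.COLOR_BGR2GRAY); m=np.zeros_like(g); cv2.fillPoly(m,[np.array(poly)],255)
    for c in cv2.findContours(((g<th)&(m>0)).astype(np.uint8),cv2.RETR_EXTERNAL,cv2.CHAIN_APPROX_NONE)[0]:
        if cv2.contourArea(c)>60:
            r=cv2.minAreaRect((onplane(C,c[:,0],z)[:,:2]*1000).astype(np.float32)); print("dark",np.round(r[0],1),np.round(r[1],1),cv2.boundingRect(c))
E
python3 - <<'E'
from h import *
im,C=look('w6',.044)
cv2.imwrite("pics/c6.png",cv2.resize(im[30:280,180:440],None,fx=2.3,fy=2.3,interpolation=2))
E
```

```text
clock: 18.65
position: [0.5029, 0.1172, 0.2093]
ee_rot: [0.0, 0.726, 0.687, 0.001]
contact_force: [0.1, 0.2, 0.6]
width: 0.0598
gripper_force: 0.0
pos [502.9 117.2 209.3] yaw 86.84 tilt [0.0016 0.0003]
(553.9, 147.3, 51.9, 70.6, -3.1) tool shift [32.8 49.3  0.1]
```

View pics/c6.png

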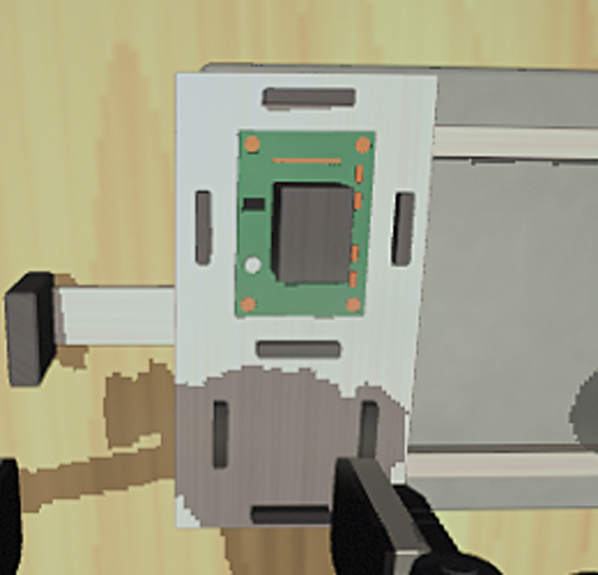

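The large board looks flat and square. Its corners in the crop are (240,131), (376,132), (364,316) and (236,316), and the stops are well clear of it. I'll work out the gaps numerically.

Run:
```python
from h import *
v=np.load("w6.npy"); C=cam("wrist",dict(position=v[:3],ee_rot=v[3:])); im=cv2.imread("pics/w6.png")
cr=lambda x,y:(x/2.3+180-.28,y/2.3+30-.28)
a=np.radians(-3.15); ex=np.array([np.cos(a),np.sin(a)]); ey=np.array([-ex[1],ex[0]])
def S(n,p,z): q=onplane(C,[cr(*p)],z)[0,:2]*1000-np.array([553.9,147.3]); print(n,np.round([q@ex,q@ey],1))
S("top inner",(309,107),.040); S("bot inner",(299,342),.040); S("left inner",(212,228),.048); S("right inner",(393,228),.040)
S("narrow L inner",(228,435),.048);S("narrow R inner",(360,430),.040); S("narrow top (mid stop lower)",(299,357),.048); S("narrow bot inner",(290,507),.040)
X=plate(im,C,[(256.5,61.5),(370,62.5),(355,250),(257,258.5)]); print(X.mean(0))
```

```text
top inner [ 1.  44.3]
bot inner [  0.8 -48.2]
left inner [-35.7  -0.8]
right inner [36.2 -1.6]
narrow L inner [-28.1 -85.7]
narrow R inner [ 28.4 -86.8]
narrow top (mid stop lower) [ -0.3 -52.3]
narrow bot inner [   0.2 -122.7]
edge dir -1.68 60
edge dir 86.79 59
edge dir 8.85 46
edge dir 86.86 50
[0.55194765 0.11357278]
```

```bash
cat >> h.py <<'E'
def prof(im,C,P0,d,z,L,R,thr=8):
    # gray profile along world line P0+t*d (mm) on plane z: list strong edges
    t=np.arange(L,R,.25); P=np.c_[P0+t[:,None]*d,np.full(len(t),z*1000)]/1000
    q=proj(C,P).astype(np.float32); g=cv2.GaussianBlur(cv2.cvtColor(im,6),(3,3),0).astype(np.float32)
    v=cv2.remap(g,q[:,0],q[:,1],1).ravel(); dv=np.gradient(cv2.GaussianBlur(v[:,None],(1,5),0).ravel())
    return [(float(t[i]),round(float(dv[i]),1)) for i in range(1,len(t)-1) if abs(dv[i])>=max(abs(dv[i-1]),abs(dv[i+1])) and abs(dv[i])>thr]
E
python3 - <<'E'
from h import *
v=np.load("w6.npy"); C=cam("wrist",dict(position=v[:3],ee_rot=v[3:])); im=cv2.imread("pics/w6.png")
a=np.radians(-3.15); ex=np.array([np.cos(a),np.sin(a)]); ey=np.array([-ex[1],ex[0]]); B=np.array([553.9,147.3])
for off in(-12,8):
  for z in(.040,.044,.048): print("y",off,z,prof(im,C,B+off*ex,ey,z,-60,-30,3),prof(im,C,B+off*ex,ey,z,30,60,3))
for off in(0,):
  for z in(.040,.044,.048): print("x",off,z,prof(im,C,B+off*ey,ex,z,-48,-20,3),prof(im,C,B+off*ey,ex,z,20,48,3))
E
```

```text
y -12 0.04 [(-59.5, 6.8), (-55.0, -10.9), (-49.5, -4.4), (-47.25, 16.7), (-37.25, -8.0)] [(35.5, 9.1), (43.0, -8.9), (44.75, -6.3), (51.5, 13.4), (56.5, -8.2)]
y -12 0.044 [(-58.75, 8.3), (-54.0, -11.3), (-48.5, -4.4), (-46.25, 17.2), (-36.5, -8.1)] [(35.5, 9.2), (43.0, -8.8), (44.75, -6.3), (51.25, 13.4), (56.25, -8.3), (59.25, 3.8)]
y -12 0.048 [(-57.5, 7.5), (-52.75, -11.4), (-47.25, -4.6), (-45.25, 17.0), (-35.5, -8.3)] [(35.5, 9.2), (42.75, -8.9), (44.5, -6.4), (51.0, 13.4), (56.0, -8.2), (59.25, 6.2)]
y 8 0.04 [(-55.25, -10.4), (-49.5, -3.9), (-47.25, 15.5), (-38.5, -7.3)] [(35.5, 9.2), (44.0, -11.2), (51.5, 13.4), (56.75, -8.9)]
y 8 0.044 [(-54.0, -10.5), (-48.25, -4.0), (-46.25, 15.9), (-37.5, -7.4)] [(35.5, 9.3), (44.0, -11.6), (51.25, 13.6), (56.5, -8.8), (59.25, 3.6)]
y 8 0.048 [(-52.75, -10.5), (-47.25, -4.0), (-45.25, 15.5), (-36.5, -7.5)] [(35.5, 9.5), (44.5, -13.0), (51.25, 13.6), (56.25, -8.9), (59.25, 6.1)]
x 0 0.04 [(-42.0, -14.3), (-35.75, 12.2), (-26.0, -11.6)] [(20.5, 4.0), (26.75, 10.3), (36.0, -23.4), (38.25, 7.6), (44.25, 12.3)]
x 0 0.044 [(-42.25, -14.4), (-36.0, 12.5), (-26.25, -11.6)] [(26.0, 10.2), (35.0, -24.2), (37.0, 8.8), (43.0, 12.4)]
x 0 0.048 [(-42.25, -14.5), (-36.0, 12.9), (-26.5, -11.5)] [(25.0, 10.5), (34.0, -25.2), (35.75, 9.4), (41.5, 12.1), (47.0, -4.7)]
```

Gaps are within about 0.7 mm of even, so the large board is fine. On to the small board.

```bash
python3 -m handwheel '[[[-56,1.5,0],[0,0,0],-0.4],[[-56,1.5,0],[0,0,0],-0.4],[[-56,1.5,0],[0,0,0],-0.4],[[-56,1.5,0],[0,0,0],-0.4],[[-56,1.5,0],[0,0,0],-0.4],[[-56,1.5,0],[0,0,0],-0.4],[[-56,1.5,0],[0,0,0],-0.4],[[0,0,33],[0,0,-0.68],-0.4],[[0,0,33],[0,0,-0.68],-0.4],[[0,0,33],[0,0,-0.69],-0.4],[[0,0,0],[0,0,0],-0.4],[[0,0,0],[0,0,0],-0.4]]'
python3 -c "
from h import *
look('w7',.004)"
```

```text
clock: 20.2
position: [0.4924, -0.275, 0.1098]
ee_rot: [-0.0, 0.649, 0.761, 0.0]
contact_force: [0.4, -0.0, 0.4]
width: 0.0598
gripper_force: 0.0
pos [ 492.4 -275.   109.8] yaw 99.12 tilt [-0.  0.]
(491.3, -275.3, 35.0, 47.6, 8.0) tool shift [-0.1 -1.2  0. ]
```

```bash
python3 -m handwheel '[[[0,-1,30],[0,0,0.13],-0.4],[[0,0,35],[0,0,0],-0.4],[[0,0,25],[0,0,0],-0.4],[[0,0,10],[0,0,0],-0.4],[[0,0,0],[0,0,0],-0.4],[[0,0,0],[0,0,0],1],[[0,0,0],[0,0,0],1],[[0,0,0],[0,0,0],1],[[0,0,0],[0,0,0],1],[[0,0,0],[0,0,0],1],[[0,0,0],[0,0,0],1],[[0,0,0],[0,0,0],1]]' 30
```

```text
clock: 21.75
position: [0.4914, -0.2755, 0.0108]
ee_rot: [0.001, 0.654, 0.757, 0.0]
contact_force: [0.3, 0.3, 6.5]
width: 0.0151
gripper_force: 30.2
```

```bash
python3 -m handwheel '[[[0,0,-5],[0,0,0],1],[[0,0,-35],[0,0,0],1],[[0,0,-50],[0,0,0],1],[[0,0,-12],[0,0,0.64],1],[[0,0,0],[0,0,0.64],1],[[0,0,0],[0,0,0.64],1],[[56.5,6.6,0],[0,0,0],1],[[56.5,6.6,0],[0,0,0],1],[[56.5,6.6,0],[0,0,0],1],[[56.5,6.6,0],[0,0,0],1],[[56.5,6.6,0],[0,0,0],1],[[56.5,6.6,0],[0,0,0],1],[[0,0,0],[0,0,0],1],[[0,0,0],[0,0,0],1]]'
python3 - <<'E'
from h import *
s=readout.get_state(); z=s['position'][2]-.0068; im,C=look('w8',z)
a=np.radians(-3.15); ex=np.array([np.cos(a),np.sin(a)]); ey=np.array([-ex[1],ex[0]]); B=s['position'][:2]*1000
for o in(-12,0,12): print(prof(im,C,B+o*ex,ey,z,12,40,3))
for o in (15,19): print(prof(im,C,B+o*ey,ex,z,-26,-10,3),prof(im,C,B+o*ey,ex,z,10,26,3))
E
```

```text
clock: 23.5
position: [0.5484, 0.0612, 0.1115]
ee_rot: [-0.0, 0.726, 0.688, -0.001]
contact_force: [0.2, -0.6, -1.1]
width: 0.0148
gripper_force: 29.4
pos [548.4  61.2 111.5] yaw 86.92 tilt [-0.0009 -0.0008]
(548.3, 74.1, 21.7, 35.6, 87.0) tool shift [12.9 -0.8 -0. ]
(553.0, 140.3, 36.7, 47.2, -3.3) tool shift [79.3  0.4 -0.1]
[(15.75, 6.6), (19.75, -5.4), (23.0, -13.6), (24.25, 28.0)]
[(12.75, -3.7), (23.25, -13.5), (24.5, 15.1), (27.75, 15.8)]
[(13.0, -11.6), (14.5, 9.3), (20.75, -6.2), (23.25, -14.5), (24.5, 15.6), (28.25, 15.7)]
[(-24.5, -22.8), (-20.75, -9.1), (-19.75, 30.6), (-18.5, -17.2), (-13.75, -3.2), (-12.0, 3.6)] [(19.75, -18.4), (21.0, 3.8), (24.5, 22.4)]
[(-24.5, -23.8), (-20.75, -9.6), (-19.5, 17.3), (-16.5, 3.9), (-11.25, -5.3)] [(15.0, -4.0), (17.25, 15.4), (19.75, -28.6), (21.0, 8.0), (24.5, 21.4)]
```

```bash
python3 -m handwheel '[[[-0.5,0.8,0],[0,0,0],1],[[0,0,25],[0,0,0],1],[[0,0,20],[0,0,0],1],[[0,0,9],[0,0,0],1],[[0,0,3],[0,0,0],1],[[0,0,1],[0,0,0],1],[[0,0,0],[0,0,0],1],[[0,0,0],[0,0,0],1]]'; python3 -m handwheel '[[[0,0,0],[0,0,0],1]]'
```

```text
clock: 24.55
position: [0.55, 0.0608, 0.0543]
ee_rot: [0.0, 0.726, 0.688, 0.0]
contact_force: [-0.8, -0.5, -0.6]
width: 0.0153
gripper_force: 29.4
clock: 24.68
position: [0.5498, 0.0609, 0.054]
ee_rot: [0.0, 0.726, 0.688, 0.0]
contact_force: [0.3, -1.1, -1.3]
width: 0.015
gripper_force: 29.4
```

```bash
python3 -m handwheel '[[[-0.2,-0.1,1.5],[0,0,0],1],[[0,0,0.7],[0,0,0],1],[[0,0,0],[0,0,0],1]]'; python3 -m handwheel '[[[0,0,0.7],[0,0,0],1],[[0,0,0],[0,0,0],1]]';python3 -m handwheel '[[[0,0,0.7],[0,0,0],1],[[0,0,0],[0,0,0],1]]'
```

```text
clock: 25.05
position: [0.5494, 0.0606, 0.0514]
ee_rot: [-0.0, 0.726, 0.687, -0.0]
contact_force: [0.5, 0.5, -0.2]
width: 0.0151
gripper_force: 29.4
clock: 25.3
position: [0.5496, 0.0606, 0.0508]
ee_rot: [0.0, 0.726, 0.687, 0.0]
contact_force: [0.7, 0.3, 0.1]
width: 0.0155
gripper_force: 29.5
clock: 25.55
position: [0.5496, 0.0606, 0.0508]
ee_rot: [0.0, 0.726, 0.687, 0.0]
contact_force: [-1.3, -0.5, 4.1]
width: 0.015
gripper_force: 30.1
```

```bash
python3 -m handwheel '[[[0,0,0],[0,0,0],0.3],[[0,0,0],[0,0,0],0.3],[[0,0,0],[0,0,0],0.3],[[0,0,-15],[0,0,0],0.3],[[0,0,-40],[0,0,0],0.3],[[0,-20,-50],[0,0,0],0],[[0,-25,-50],[0,0,0],0],[[0,0,0],[0,0,0],0],[[0,0,0],[0,0,0],0]]'
python3 - <<'E'
from h import *
im,C=look('w9',.044)
a=np.radians(-3.15); ex=np.array([np.cos(a),np.sin(a)]); ey=np.array([-ex[1],ex[0]])
for B,hx,hy,o in((np.array([549.2,60.]),18,24,(-8,6)),(np.array([553.9,145.9]),26,36,(-12,8))):
  for z in(.040,.044,.048):
    for k in o: print("y",k,z,prof(im,C,B+k*ex,ey,z,-hy-18,-hy+6,3),prof(im,C,B+k*ex,ey,z,hy-6,hy+18,3))
    print("x",z,prof(im,C,B,ex,z,-hx-18,-hx+6,3),prof(im,C,B,ex,z,hx-6,hx+18,3))
cv2.imwrite("pics/c9.png",cv2.resize(im[30:290,180:440],None,fx=2.3,fy=2.3,interpolation=2))
E
```

```text
clock: 26.68
position: [0.5046, 0.0631, 0.2056]
ee_rot: [0.0, 0.726, 0.687, 0.0]
contact_force: [-0.4, 0.1, 0.6]
width: 0.043
gripper_force: 0.0
pos [504.6  63.1 205.6] yaw 86.86 tilt [ 0.0013 -0.0001]
(548.9, 60.3, 35.4, 46.5, -3.0) tool shift [-0.3 44.4  0.1]
(553.7, 147.0, 51.8, 71.3, -3.2) tool shift [86.5 44.4  0.1]
y -8 0.04 [(-41.5, -7.5), (-36.5, -4.0), (-34.25, 11.4), (-25.75, -3.6)] [(23.75, 9.9), (33.0, -13.0), (38.5, -5.5), (40.5, 20.6)]
y 6 0.04 [(-41.5, -7.0), (-36.5, -4.0), (-34.25, 10.4), (-29.5, 8.6), (-24.75, -8.2), (-18.75, -6.7)] [(24.0, 9.9), (33.25, -15.1), (38.5, -5.9), (40.5, 21.8)]
x 0.04 [(-34.5, -11.3), (-27.5, 11.5), (-18.25, -9.1)] [(12.5, 6.2), (18.75, 7.7), (28.0, -12.4), (35.25, 10.1)]
y -8 0.044 [(-40.5, -8.1), (-35.25, -3.9), (-33.0, 11.0), (-24.5, -3.5)] [(24.5, 10.0), (33.5, -13.2), (39.0, -5.6), (40.75, 20.8)]
y 6 0.044 [(-40.5, -7.8), (-35.25, -3.7), (-33.0, 10.5), (-28.25, 9.2), (-24.0, -8.1)] [(24.5, 10.2), (33.75, -15.2), (39.0, -6.3), (41.0, 21.7)]
x 0.044 [(-34.75, -12.4), (-27.75, 11.7), (-18.5, -9.7)] [(12.5, 4.7), (18.0, 7.6), (27.0, -12.
[... 930 characters left out ...]
 (46.0, -14.7), (47.75, 9.1), (52.25, -25.6)]
y 8 0.044 [(-52.25, -15.1), (-47.0, -6.4), (-45.25, 21.5), (-36.5, -11.5)] [(37.0, 11.0), (45.5, -16.6), (47.75, 9.7), (52.5, -25.1)]
x 0.044 [(-42.25, -14.6), (-36.25, 14.5), (-26.5, -10.2)] [(25.75, 9.6), (35.0, -20.5), (37.5, 7.6), (42.75, 14.7)]
y -12 0.048 [(-52.0, -13.8), (-46.75, -5.7), (-44.75, 21.2), (-35.5, -10.0)] [(36.25, 11.1), (43.0, -11.5), (45.25, -14.7), (47.0, 9.3), (51.25, -25.6)]
y 8 0.048 [(-51.75, -15.3), (-46.5, -6.2), (-44.75, 22.7), (-36.25, -11.5)] [(36.25, 11.3), (44.75, -16.8), (47.0, 9.7), (51.5, -25.1)]
x 0.048 [(-42.25, -14.7), (-36.25, 14.6), (-27.0, -10.5)] [(24.75, 9.8), (34.0, -20.9), (36.25, 8.0), (41.5, 15.1)]
```

View pics/c9.png

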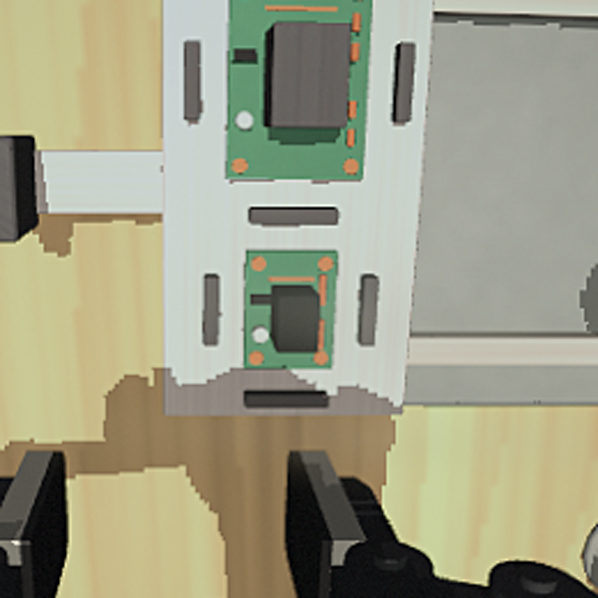

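Both boards are flat and square, with every gap between about 9.2 and 10 mm. Next I'll grip the tab and push the stage home gently.

```bash
python3 -m handwheel '[[[25,-30,0],[0,0,0],0],[[26,-30,0],[0,0,0],0],[[0,0,0],[0,0,0],0],[[0,0,50],[0,0,0],0],[[0,0,50],[0,0,0],0],[[0,0,35],[0,0,0],0],[[0,0,13],[0,0,0],0],[[0,0,0],[0,0,0],0],[[0,0,0],[0,0,0],0]]'
```

```text
clock: 27.85
position: [0.4489, 0.1173, 0.0581]
ee_rot: [0.001, 0.726, 0.687, 0.001]
contact_force: [0.9, -0.3, 0.8]
width: 0.0428
gripper_force: 0.0
```

```bash
python3 -m handwheel '[[[0,-1.2,1],[0,0,0],0],[[0,0,0],[0,0,0],0.3],[[0,0,0],[0,0,0],0.5],[[0,0,0],[0,0,0],0.6],[[0,0,0],[0,0,0],0.7],[[0,0,0],[0,0,0],0.8],[[0,0,0],[0,0,0],1],[[0,0,0],[0,0,0],1],[[0,0,0],[0,0,0],1]]' 30
python3 -m handwheel '[[[0,2,0],[0,0,0],1],[[0,4,0],[0,0,0],1],[[0,6,0],[0,0,0],1],[[0,8,0],[0,0,0],1],[[0,10,0],[0,0,0],1],[[0,10,0],[0,0,0],1],[[0,10,0],[0,0,0],1],[[0,10,0],[0,0,0],1],[[0,10,0],[0,0,0],1],[[0,10,0],[0,0,0],1],[[0,10,0],[0,0,0],1],[[0,9,0],[0,0,0],1],[[0,7,0],[0,0,0],1],[[0,5,0],[0,0,0],1],[[0,4,0],[0,0,0],1],[[0,3,0],[0,0,0],1],[[0,2,0],[0,0,0],1],[[0,0,0],[0,0,0],1]]'
```

```text
clock: 28.98
position: [0.4474, 0.1174, 0.0565]
ee_rot: [0.001, 0.726, 0.687, 0.001]
contact_force: [3.6, -1.3, 2.0]
width: 0.0111
gripper_force: 33.3
clock: 31.22
position: [0.5643, 0.1108, 0.0565]
ee_rot: [-0.001, 0.726, 0.687, -0.001]
contact_force: [-1.7, -0.8, 7.6]
width: 0.0112
gripper_force: 34.1
```

```bash
python3 -m handwheel '[[[0,2,0],[0,0,0],1],[[0,3,0],[0,0,0],1],[[0,3,0],[0,0,0],1],[[0,2,0],[0,0,0],1],[[0,1,0],[0,0,0],1],[[0,0,0],[0,0,0],1]]'
python3 -m handwheel '[[[0,1,0],[0,0,0],1],[[0,1,0],[0,0,0],1],[[0,1,0],[0,0,0],1],[[0,0,0],[0,0,0],1]]';python3 -m handwheel '[[[0,1.5,0],[0,0,0],1],[[0,1.5,0],[0,0,0],1],[[0,0,0],[0,0,0],1]]'
```

```text
clock: 31.98
position: [0.575, 0.1102, 0.0565]
ee_rot: [-0.001, 0.726, 0.687, -0.001]
contact_force: [-2.4, -0.2, 8.4]
width: 0.0116
gripper_force: 34.1
clock: 32.48
position: [0.5771, 0.1101, 0.0565]
ee_rot: [-0.002, 0.726, 0.687, -0.002]
contact_force: [-3.6, 0.4, 9.3]
width: 0.0112
gripper_force: 34.4
clock: 32.85
position: [0.5771, 0.1101, 0.0565]
ee_rot: [-0.004, 0.726, 0.687, -0.004]
contact_force: [-10.2, -0.3, 14.3]
width: 0.0107
gripper_force: 35.3
```

```bash
python3 -m handwheel '[[[0,-3,0],[0,0,0],0.6],[[0,0,0],[0,0,0],0.3],[[0,0,0],[0,0,0],0],[[0,0,0],[0,0,0],0],[[0,0,-20],[0,0,0],0],[[0,0,-40],[0,0,0],0],[[0,-10,-50],[0,0,0],0],[[0,-20,-40],[0,0,0],0],[[42,-26,0],[0,0,0],0],[[42,-26,0],[0,0,0],0],[[42,-26,0],[0,0,0],1],[[42,-26,0],[0,0,0],1],[[42,-26,0],[0,0,0],1],[[0,0,0],[0,0,0],1],[[0,0,0],[0,0,0],1]]'
python3 - <<'E'
from h import *
im,C=look('w10',.044); hsv=cv2.cvtColor(im,cv2.COLOR_BGR2HSV); S=cam("scene"); D=cam("side")
sc=vision.get_image("scene"); sd=vision.get_image("side"); cv2.imwrite("pics/s10.png",sc); cv2.imwrite("pics/d10.png",sd)
p=proj(C,[[.477,.346,.086]])[0]; print("pred px",p)
m=((hsv[...,2]<60)).astype(np.uint8)
for c in cv2.findContours(m,0,1)[0]:
    if cv2.contourArea(c)>100:
        (x,y),r=cv2.minEnclosingCircle(c); 
        if np.hypot(x-p[0],y-p[1])<120: print("dark",round(x,1),round(y,1),round(r,1),cv2.contourArea(c),onplane(C,[(x,y)],.083).round(4), cv2.boundingRect(c))
m=((hsv[...,1]<50)&(hsv[...,2]>50)&(hsv[...,2]<170)).astype(np.uint8); m=cv2.morphologyEx(m,cv2.MORPH_OPEN,np.ones((3,3)))
for c in cv2.findContours(m,0,1)[0]:
    if cv2.contourArea(c)>400:
        r=cv2.minAreaRect((onplane(C,c[:,0],.025)[:,:2]*1000).astype(np.float32)); print("grey",np.round(r[0],1),np.round(r[1],1),round(r[2],1),cv2.boundingRect(c))
E
```

```text
clock: 34.72
position: [0.432, 0.3281, 0.206]
ee_rot: [0.0, 0.726, 0.688, -0.0]
contact_force: [0.7, -0.5, -0.5]
width: 0.0
gripper_force: 0.0
pos [432.  328.1 206. ] yaw 86.9 tilt [ 0.0002 -0.001 ]
(678.5, 150.4, 44.5, 52.9, -5.6) tool shift [-1.641e+02  2.558e+02  2.000e-01]
pred px [313.67541222 150.46570608]
dark 309.6 150.4 16.6 378.0 [[0.4743 0.3457 0.083 ]] (294, 135, 33, 27)
grey [610.1 174.3] [ 84.2 194.2] 87.0 (341, 253, 171, 67)
grey [438.3 235.6] [49.2 15. ] 88.7 (260, 225, 16, 44)
grey [415.  236.8] [49.2 14.1] 84.8 (238, 225, 15, 44)
grey [498.8 342.1] [49.8 70. ] 81.2 (288, 113, 78, 57)
```

```bash
python3 -m handwheel '[[[0,0,0],[0,0,0.95],1],[[24,-5,0],[0,0,0],1],[[0,0,50],[0,0,0],1],[[0,0,50],[0,0,0],1],[[0,0,34],[0,0,0],1],[[0,0,0],[0,0,0],1]]'; python3 -m handwheel '[[[0,5,0],[0,0,0],1],[[0,10,0],[0,0,0],1],[[0,10,0],[0,0,0],1],[[0,10,0],[0,0,0],1],[[0,10,0],[0,0,0],1],[[0,0,0],[0,0,0],1]]'
python3 -c "
from h import *
for n in('scene','side'): cv2.imwrite(f'pics/{n}11.png',vision.get_image(n))"
```

```text
clock: 35.62
position: [0.4293, 0.3507, 0.0697]
ee_rot: [-0.0, 0.76, 0.65, -0.003]
contact_force: [0.9, -0.2, 0.7]
width: -0.0
gripper_force: 0.0
clock: 36.38
position: [0.4764, 0.3459, 0.0721]
ee_rot: [0.0, 0.76, 0.65, 0.0]
contact_force: [0.2, -0.0, 0.2]
width: -0.0
gripper_force: 0.0
```

```bash
python3 -m handwheel '[[[0,8,0],[0,0,0],1],[[0,8,0],[0,0,0],1],[[0,8,0],[0,0,0],1]]'; python3 -m handwheel '[[[0,6,0],[0,0,0],1],[[0,3,0],[0,0,0],1],[[0,0,0],[0,0,0],1]]'
python3 - <<'E'
from h import *
S=cam("scene");D=cam("side")
for n,C in(("scene",S),("side",D)):
    im=vision.get_image(n); cv2.imwrite(f'pics/{n}12.png',im)
    a=cv2.imread(f"pics/{n}0.png" if n=="scene" else "pics/side0.png")
    p0=proj(C,[[.475,.346,.083]])[0]; p1=proj(C,[[.541,.336,.083]])[0]; print(n,p0.round(1),p1.round(1))
    for nm,I in(("before",a),("now",im)):
        g=cv2.cvtColor(I,6)
        for p in(p0,p1): x,y=p.round().astype(int); print(nm,g[y-4:y+5,x-4:x+5].mean().round(1))
E
```

```text
clock: 36.85
position: [0.4991, 0.3422, 0.0719]
ee_rot: [-0.0, 0.759, 0.651, -0.0]
contact_force: [-1.2, -0.3, -0.4]
width: 0.0001
gripper_force: 0.5
clock: 37.22
position: [0.5075, 0.3409, 0.0719]
ee_rot: [-0.0, 0.76, 0.65, -0.0]
contact_force: [-2.6, 0.3, -0.6]
width: 0.0004
gripper_force: 0.6
scene [362.4 126.4] [374.9 141.6]
before 53.9
before 134.3
now 116.4
now 64.6
side [260.5 287.1] [231.4 281.7]
before 16.7
before 110.6
now 113.8
now 24.5
```

```bash
python3 -m handwheel '[[[0,2,0],[0,0,0],1],[[0,2,0],[0,0,0],1],[[0,0,0],[0,0,0],1]]'; python3 -m handwheel '[[[0,2,0],[0,0,0],1],[[0,2,0],[0,0,0],1],[[0,0,0],[0,0,0],1]]'
```

```text
clock: 37.7
position: [0.508, 0.3408, 0.0719]
ee_rot: [-0.002, 0.76, 0.65, -0.003]
contact_force: [-7.6, 2.7, 3.2]
width: -0.0001
gripper_force: 4.4
clock: 38.08
position: [0.5083, 0.3407, 0.0719]
ee_rot: [-0.005, 0.76, 0.65, -0.005]
contact_force: [-15.6, 5.0, 6.9]
width: -0.0002
gripper_force: 8.0
```

```bash
python3 -m handwheel '[[[0,-15,0],[0,0,0],1],[[0,-30,0],[0,0,0],1],[[0,0,-50],[0,0,0],1],[[0,0,-50],[0,0,0],1],[[0,0,-50],[0,0,0],1],[[-50,0,-10],[0,0,0],1],[[-50,2,0],[0,0,0],1],[[-50,2,0],[0,0,0],1],[[-50,2,0],[0,0,0],1],[[-40,2,0],[0,0,0],1],[[0,0,0],[0,0,0],1],[[0,0,0],[0,0,0],1]]'
python3 - <<'E'
from h import *
im,C=look('w13',.044)
S=cam("scene");D=cam("side"); uv=[]
for n,C2 in(("scene",S),("side",D)):
    I=vision.get_image(n); cv2.imwrite(f"pics/{n}13.png",I); g=cv2.cvtColor(I,6); x,y=proj(C2,[[.541,.336,.083]])[0].round().astype(int)
    w=(g[y-9:y+10,x-9:x+10]<55).astype(np.uint8); nb,l,st,ce=cv2.connectedComponentsWithStats(w); k=1+np.argmax(st[1:,4]); uv.append(ce[k]+[x-9,y-9]); print(st[k],uv[-1])
print("ball",tri(S,uv[0],D,uv[1]).round(4))
a=np.radians(-3.15); ex=np.array([np.cos(a),np.sin(a)])
print("plate front edge at tab line off x:",prof(im,C,np.array([676.,85.]),ex,.04,-70,-30,5))
E
```

```text
clock: 39.58
position: [0.4428, 0.1085, 0.2326]
ee_rot: [0.001, 0.76, 0.65, 0.001]
contact_force: [-1.2, 0.9, -0.1]
width: -0.0002
gripper_force: 0.0
pos [442.8 108.5 232.6] yaw 81.13 tilt [0.0021 0.0003]
(677.8, 53.1, 37.0, 48.2, -2.8) tool shift [-18.5 240.7   0.5]
(678.3, 140.0, 45.2, 71.9, -1.9) tool shift [ 67.5 227.8   0.5]
[ 0  4 12 14 80] [371.4125 142.2125]
[ 8  4 10 11 92] [234.41304348 282.20652174]
ball [0.5342 0.3321 0.0766]
plate front edge at tab line off x: [(-54.75, -7.4), (-45.5, 11.7)]
```

```bash
python3 -c "
from rig import manip
print(manip.sign_off())"
```

```text
the job is handed in; nothing more can be done
None
```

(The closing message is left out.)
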